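Push the marigold tray home past its spring stop

ROBOT

A 7-joint arm with a two-finger parallel gripper is mounted at the origin on a cart in front of the work surface, level with it; the furniture and walls round the work are solid. World frame = base frame: x ahead of the robot, y to its left, z up, the work surface at z = 0. Lengths are in m, angles in rad, forces in N, time in s.
With the tool pointing down it reaches from about 0.4 to 0.85 m from the base axis. Payload 10.4 kg.
Tool frame: the origin (TCP) lies at the very end of the fingers, on their centre line; the grasp point (between the pads) lies 19 mm behind it (grip_point_offset is the distance from the TCP to the grasp point, in m); z points along the fingers, y is the line along which they close (so a half turn about z gives the same grasp; the last joint's range is limited). The gripper opens to 87 mm and grips with 3 to 60 N. Pads are 19 mm wide; open, the fingers measure 117 mm over their backs; the gripper's body (75 mm by 190 mm) begins 51 mm behind the grasp point.
Start: joints at [1.312, 0.332, -0.065, 1.46, 0.022, 1.35, -0.088], TCP at [0.146, -0.608, 0.223] pointing down, gripper open.
Joint ranges: [-2.6, 2.6], [-0.5, 2.12], [-1.47, 1.34], [0.16, 2.42], [-1.27, 4.41], [0.06, 2.06], [-2.6, 2.6]. Speed limits (rad/s): [2.22, 2.22, 2.79, 2.79, 3.14, 3.14, 3.14].

INTERFACE

Orientations are given as a rotation vector (axis times angle).
In Python, from station import * gives the robot as it stands.
- The arm moves only by the shell command python3 -m pendant 'ROWS' [OPENING] [FORCE]. ROWS is text: rows parted by semicolons, each of 6 numbers parted by spaces: the shift along the tool's x, y, z in cm, then the turn, a rotation vector about the tool's x, y, z in degrees. A call has 1 to 10 rows; each row is the pose to reach, as a shift and turn from the pose commanded when the call began, along the tool's axes at that moment; what a row does not reach only later rows make up. A row lasts 1/10 s, in which the tool goes at most 50 mm and 8.59 degrees, less where a joint would pass 70% of its speed; a pose out of reach is approached as far as the arm can. A call with a gripper value outside its range is refused whole. OPENING is the opening, from -1 (shut) to 1 (fully open), so that 0 is half open, set as the call begins (- or left out, the last holds). The fingers move at their own pace and stop on an object; FORCE is the grip in N (left out, the last holds). Time passes only in rows, so rows that repeat a pose let the fingers close. It gives the time, the measured TCP pose, the force, the opening and the grip force at its end, in the units of the state.
- get_state(): the state, without advancing time (a new reading comes with each control period).
- capture(name): name is "scene" or "top" or "wrist"; returns the picture (420x560x3 uint8, red, green, blue); there is no depth.
- camera_info(name): a dict with "fx", "fy", "cx", "cy" (pixels), "R" (3x3) and "t" (3): a world point X has camera coordinates R X + t. Camera axes: x right, y down, z forward; pixel columns grow to the right and rows downward; lengths in m; the calibration is good to about 2 mm. A picture is of the moment at which its call begins: read the wrist's pose just before it. camera_info takes no time and is no camera call; for the wrist camera it gives the pose at the moment of the call.
- hand_in(): hands the job in; it is judged then, once.
The state is a dict: "time": time; "q": joint angles; "qvel": joint speeds; "joint_torque": joint torques, N m; "ee_pos": TCP position; "eef_rot": TCP orientation; "wrist_force": force on the tool from outside, world axes, zero at the start; "moment": the same for the moment, N m; "grip_width": opening from 0.0 (shut) to 1.0 (fully open); "finger_force": force on a finger pad.
Only numpy, scipy, OpenCV 4.12 (cv2) and the standard library are available. Lean on these libraries where they do the work, as an engineer would, in place of code of your own. Each camera call takes 0.05 s, during which the arm holds its last target. There are 200 camera calls.

TASK

The blue tray with the marigold is kept from its drying place by a spring stop. With the fingertips hold the red paddle down so that the stop drops, keep it down while you push the tray by its yellow lug past the stop, and push on until the tray is fully home at the end block and the stop has sprung up behind it. Only press and push: do not grip the lug or touch its front, do not touch or spill the flower, and leave the jars and the pot alone.

Things in the scene. Friction and masses are not known exactly. Their poses are not given: they have to be found in the camera images.
- slide_bed: Fixed pale wooden bed, rail tops 46 mm high; origin on the table beneath the stop tooth, z up. The tray slides along its +x (to the robot's left, up to 25 deg askew); +y is the paddle's side, towards the robot. Bed x -172 to +128, y -47 to +47 mm; all x, y here are in this frame. Dark end block x +112 to +128, 61 mm high.
- stop_tooth_top (a point): Middle of the top of the steel stop tooth in the channel (x -5 to +5 mm, 30 mm wide); moves with the paddle. Raised, its top is at z 37.5 mm, 6.5 mm above the tray's underside, and blocks the tray.
- paddle_top (a point): Middle of the top face of the red paddle (x -125 to 0, y 52 to 80 mm); one piece with the stop tooth, on a spring, moving straight down. Top at z 48 mm when up, 36 mm fully down. Beyond its end at x 0 a finger meets nothing higher than a 12 mm ledge (to x 13 mm) and the table.
- stop (a joint): Travel of paddle and stop tooth in m: 0 up, 0.012 fully down; from 0.0065 the tray can pass. Needs about 3 N to start and 8 N fully down; springs up by itself, unless the tray lies over the tooth, which then keeps it down at about 0.0065.
- tray (a joint): Travel of the tray along +x in m: starts at 0 to 0.030, its front meets the raised stop at 0.060, its rear clears it at 0.170, 0.175 is fully home (hard end). Front edge at x = -65 mm + travel, rear edge 100 mm behind. 1.5 N of drag, stays where it is left; cannot be lifted off the rails.
- tray_mid (a point): Blue tray 100 x 78 mm, wall tops 25 mm above its underside, walls 3 mm thick, inside 94 x 58 mm, floor 6 mm thick. This point: centre of its underside, 31 mm above the table; axes as the bed's.
- lug_push (a point): Middle of the rear (-x) pushing face of the yellow lug, a plate 10 mm thick along x that reaches out from the tray over the paddle (y 31 to 80, z 51 to 78 mm above the table, 3 mm over the raised paddle). Point at tray x +36, y +66, z +33.5 mm. Its front is not to be touched. A finger on the paddle behind the lug pushes the tray when it moves along +x.
- flower: Loose yellow marigold head, 55 mm wide, 28 mm high, 15 g, lying in the tray; origin at its underside centre.
- jar: Glass jar with black lid, diameter 63, height 94 mm, beyond the bed; origin at its underside centre.
- spice_jar: Spice jar with dark cap, diameter 44, height 105 mm, beyond the bed; origin at its underside centre.
- pot: White and blue round pot, diameter 69, height 41 mm, between bed and robot, near the paddle's end; origin at its underside centre.
Things that resemble listed ones, but are neither listed nor needed, are in the scene too. Leave any pink or turquoise look-alike of the pot alone. Leave any pink look-alike of the jar alone.

How it is judged:
By the outcome, as a careful person would: the job done as asked, in the order asked, and still so for the second after the job is handed in, with the robot touching nothing.
It also fails if it takes over 38 s, if anything falls off the work surface, if the arm or the gripper's body presses on something with over 40 N, if the wrist force passes 120 N, or if a joint passes its speed limit or range.

## Working session

There is one attempt and no reset: what is moved stays moved. The work goes in short steps, Python scripts to look and compute and a shell command to move; the robot and the scene stay as the last step left them, time stands still between calls to the robot, and variables do not carry over. Pictures are saved under pics/ and viewed, at most 10 in all, crops included, and the job is handed in when it is done.

```bash
mkdir -p pics; python3 - <<'E'
from station import *
import cv2,numpy as np
s=get_state();print(s)
for n in("scene","top"):
    im=capture(n);cv2.imwrite(f"pics/{n}0.png",im[...,::-1]);c=camera_info(n);print(n,c)
E
```

```text
{'time': 0.0, 'q': array([ 1.31235728,  0.3328707 , -0.06471434,  1.46093828,  0.02160613,
        1.34987849, -0.08851002]), 'qvel': array([ 4.09275061e-04, -8.48052291e-04, -2.20499277e-03, -2.44795382e-04,
        5.87163803e-05,  1.75657713e-04,  6.00297622e-04]), 'joint_torque': array([-4.06563968e-04, -6.23252392e+01,  2.43330665e-02, -3.89896524e+01,
       -6.13441039e-02,  3.98346945e-02,  1.37747220e-04]), 'ee_pos': array([ 0.1459493 , -0.60732977,  0.22175615]), 'eef_rot': array([-3.11840076e+00, -3.69475069e-01,  3.60108428e-04]), 'wrist_force': array([-0.13538165, -0.03943134,  0.24174094]), 'moment': array([-0.00768452,  0.00882844,  0.01259817]), 'finger_force': 0.0, 'grip_width': 1.002910178047082}
scene {'fx': 541.16081975693, 'fy': 541.16081975693, 'cx': 277.19709898188313, 'cy': 204.41570607328381, 'R': array([[ 0.5944041 , -0.80415655, -0.0040022 ],
       [-0.617884  , -0.4535214 , -0.64229097],
       [ 0.51468741,  0.38425328, -0.76645045]]), 't': array([-0.36747155,  0.41264654,  0.73384091])}
top {'fx': 430.1929151178433, 'fy': 430.1929151178433, 'cx': 284.4197140889243, 'cy': 209.3928301842092, 'R': array([[ 0.01464466, -0.99987259, -0.00635061],
       [-0.99769835, -0.01419167, -0.06630687],
       [ 0.0662083 ,  0.00730704, -0.99777907]]), 't': array([0.0112676 , 0.60470757, 0.87802061])}
```

View pics/scene0.png

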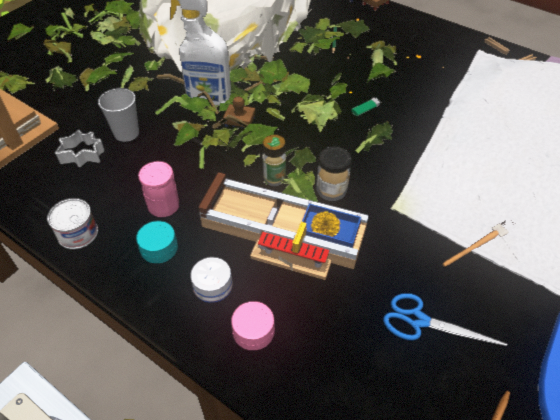

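View pics/top0.png

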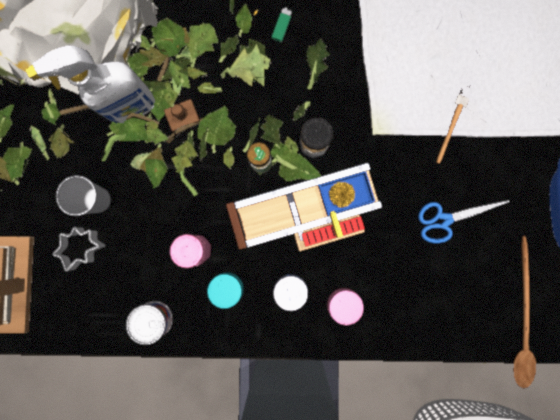

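The top view shows the bed: dark end block at (237,224), red paddle (303,238)–(363,223), yellow lug (337,224) and blue tray with the flower (342,194). The white pot is at (290,293). Look-alikes are the turquoise pot (224,291), pink pot (346,307), pink jar (190,251) and the white/red can (148,323). Next I'll measure the paddle, lug and block, and take one close crop.

```bash
cat >h.py <<'E'
import numpy as np,cv2
from station import *
def ray(n,u,v,z,c=None):
    c=c or camera_info(n);R=np.array(c["R"]);t=np.array(c["t"])
    d=R.T@np.array([(u-c["cx"])/c["fx"],(v-c["cy"])/c["fy"],1]);o=-R.T@t
    return o+d*(z-o[2])/d[2]
def big(m):
    cs=cv2.findContours(m.astype(np.uint8),0,2)[0];return max(cs,key=cv2.contourArea)
E
python3 - <<'E'
from h import *
for n,box in(("top",(215,150,400,320)),("scene",(180,150,390,310))):
    im=cv2.imread(f"pics/{n}0.png");x0,y0,x1,y1=box
    hsv=cv2.cvtColor(im,40).astype(int);H,S,V=hsv[...,0],hsv[...,1],hsv[...,2]
    roi=np.zeros(H.shape,bool);roi[y0:y1,x0:x1]=1
    red=roi&((H<6)|(H>174))&(S>170)&(V>90)
    red=cv2.morphologyEx(red.astype(np.uint8),cv2.MORPH_CLOSE,np.ones((7,7)))
    yel=roi&(H>24)&(H<34)&(S>190)&(V>150)
    blu=roi&(H>100)&(H<125)&(S>150)
    for k,m,z in(("red",red,.048),("yel",yel,.078),("blu",blu,.056)):
        c=big(m);r=cv2.minAreaRect(c);b=cv2.boxPoints(r)
        print(n,k,cv2.contourArea(c),np.round(r[0],1),r[1:],[np.round(ray(n,*p,z)[:2],4).tolist() for p in [r[0],*b]])
im=cv2.imread("pics/top0.png")[155:325,220:390]
im2=cv2.imread("pics/scene0.png")[160:300,190:375]
cv2.imwrite("pics/crop.png",np.hstack([cv2.resize(im,(400,400),interpolation=2),cv2.resize(im2,(400,400*140//185),interpolation=2).__class__(0) if 0 else cv2.copyMakeBorder(cv2.resize(im2,(396,300),interpolation=2),0,100,0,4,0)]))
E
```

```text
top red 258.5 [318.8 234.7] ((11.543368339538574, 30.765586853027344), 72.47443389892578) [[0.5526, -0.0501], [0.5539, -0.0171], [0.5734, -0.076], [0.5514, -0.0831], [0.5319, -0.0243]]Traceback (most recent call last):
  File "<stdin>", line 11, in <module>
  File "h.py", line 8, in big
    cs=cv2.findContours(m.astype(np.uint8),0,2)[0];return max(cs,key=cv2.contourArea)
                                                          ~~~^^^^^^^^^^^^^^^^^^^^^^^^
ValueError: max() iterable argument is empty
```

```bash
python3 - <<'E'
from h import *
for n,box in(("top",(215,150,400,270)),("scene",(180,150,390,310))):
    im=cv2.imread(f"pics/{n}0.png");x0,y0,x1,y1=box
    hsv=cv2.cvtColor(im,40).astype(int);H,S,V=hsv[...,0],hsv[...,1],hsv[...,2]
    roi=np.zeros(H.shape,bool);roi[y0:y1,x0:x1]=1
    red=roi&((H<6)|(H>174))&(S>150)&(V>90)
    yel=roi&(H>22)&(H<36)&(S>140)&(V>120)
    blu=roi&(H>100)&(H<125)&(S>130)&(V>60)
    for k,m,z in(("red",red,.048),("yel",yel,.078),("blu",blu,.056)):
        if k=="red": c=np.argwhere(m)[:,::-1].astype(np.float32)
        else: c=big(m)
        r=cv2.minAreaRect(c);b=cv2.boxPoints(r)
        print(n,k,len(c),np.round(r[0],1),np.round(r[1],1),r[2],[np.round(ray(n,*map(float,p),z)[:2],4).tolist() for p in [r[0],*b]])
im=cv2.imread("pics/top0.png")[155:325,220:390]
im2=cv2.imread("pics/scene0.png")[160:300,190:375]
cv2.imwrite("pics/crop.png",np.hstack([cv2.resize(im,(400,400),interpolation=2),cv2.copyMakeBorder(cv2.resize(im2,(396,300),interpolation=2),0,100,0,4,0)]))
print(ray("top",290,293,.041))
E
```

```text
top red 689 [333.2 230.7] [13.1 61.8] 73.53998565673828 [[0.5611, -0.079], [0.5551, -0.0157], [0.5922, -0.1348], [0.567, -0.1424], [0.5301, -0.0234]]
top yel 46 [335.8 223.8] [24.7  5.4] 71.56504821777344 [[0.574, -0.0808], [0.595, -0.0681], [0.5985, -0.078], [0.5531, -0.0934], [0.5497, -0.0836]]
top blu 93 [346.1 193.1] [31.  48.3] 73.61045837402344 [[0.6367, -0.1036], [0.6522, -0.0482], [0.6811, -0.1411], [0.6213, -0.1588], [0.5926, -0.0663]]
scene red 775 [293. 247.] [70.2 13.7] 15.376252174377441 [[0.5559, -0.0809], [0.5234, -0.0267], [0.5504, -0.0141], [0.5882, -0.1346], [0.5612, -0.1447]]
scene yel 35 [299.1 232.8] [ 5.6 22.6] 20.556045532226562 [[0.5689, -0.0838], [0.5455, -0.0865], [0.591, -0.0712], [0.5929, -0.0811], [0.5474, -0.0961]]
scene blu 71 [345.5 227.2] [23.1 28.5] 18.434947967529297 [[0.6424, -0.1345], [0.6076, -0.1241], [0.6693, -0.1039], [0.6783, -0.1452], [0.6169, -0.1636]]
[0.43461007 0.00614022 0.041     ]
```

View pics/crop.png

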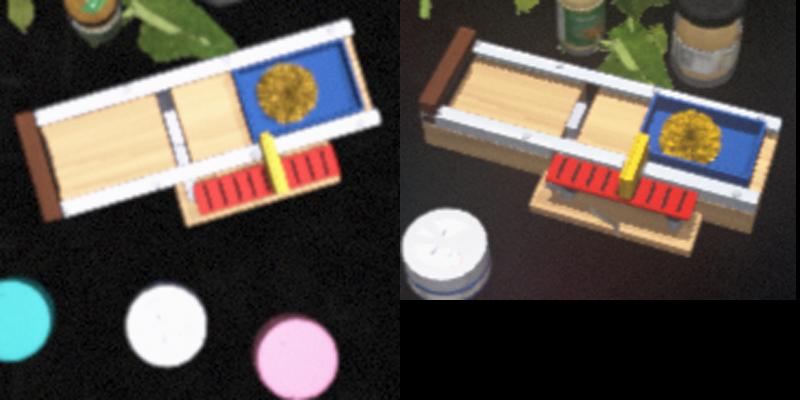

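The paddle is the red striped plate, crossed by the yellow lug; both views agree on it. The white pot sits clear, at bed y ≈ 159 mm. The bed origin comes out at (0.603,-0.001), heading 107.3°, with the lug's rear face at bed x ≈ -73. I'll press at bed (-100, 66), which is world (0.570,-0.116), with fingers shut and their closing line along bed x.

```bash
python3 -m pendant '1 -0.7 0 0 0 0; 3 -2.2 0 0 0 -1; 6.5 -4.7 0 0 0 -2; 10.5 -7.5 0 0 0 -3; 14.5 -10.4 0 0 0 -3.9; 18.5 -13.3 0 0 0 -3.9; 22.5 -16.2 0 0 0 -3.9; 26.5 -19 0 0 0 -3.9; 30.5 -21.9 0 0 0 -3.9; 34.5 -24.8 0 0 0 -3.9' -1 20
cat >>h.py <<'E'
O=np.array([.6034,-.0007]);a=np.radians(107.35);ex=np.array([np.cos(a),np.sin(a)]);ey=np.array([-ex[1],ex[0]])
def rep(bx=None,by=None,bz=None):
    from scipy.spatial.transform import Rotation as Ro
    s=get_state();p=s["ee_pos"];R=Ro.from_rotvec(s["eef_rot"]).as_matrix();d=p[:2]-O
    F=s["wrist_force"]
    print("t",s["time"],"bed mm",np.round([d@ex*1e3,d@ey*1e3,p[2]*1e3],1),"F bed",np.round([F[:2]@ex,F[:2]@ey,F[2]],1),"grip",round(s["grip_width"],2))
    for n,e in(("ex",ex),("ey",ey)):print(n,"in tool",np.round(R.T@[*e,0],3))
    if bx is not None:
        w=np.array([*(O+bx*ex+by*ey),bz]);print("go cm",np.round(R.T@(w-p)*100,2),"tilt",np.round(R[:,2],3))
E
python3 -c "from h import *;rep(-.100,.066,.10)"
```

```text
time: 1.1
ee_pos: [0.4245, -0.2833, 0.2227]
eef_rot: [3.105, 0.476, 0.0]
wrist_force: [1.4, -1.3, 0.1]
grip_width: 0.173
finger_force: 0.0
t 1.1 bed mm [-216.4  255.   222.7] F bed [-1.7 -0.9  0.1] grip 0.17
ex in tool [ 0.002 -1.    -0.001]
ey in tool [-1.    -0.002  0.   ]
go cm [ 18.92 -11.62  12.26] tilt [ 0.    -0.001 -1.   ]
```

```bash
python3 -m pendant '3 -2 1 0 0 0; 6.5 -4.2 3 0 0 0; 10 -6.4 5 0 0 0; 13.5 -8.6 7.5 0 0 0; 16.5 -10.3 9.5 0 0 0; 18.4 -11.3 11.3 0 0 0; 18.9 -11.6 12.2 0 0 0; 18.9 -11.6 12.2 0 0 0; 18.9 -11.6 12.2 0 0 0'
python3 - <<'E'
from h import *
rep(-.100,.066,.055)
for n in("scene","wrist"):
    im=capture(n);cv2.imwrite(f"pics/{n}1.png",im[...,::-1])
im=cv2.imread("pics/scene1.png")[120:320,170:400]
cv2.imwrite("pics/c1.png",np.hstack([cv2.resize(im,(483,420)),cv2.resize(cv2.imread("pics/wrist1.png"),(310,232)) if 0 else cv2.copyMakeBorder(cv2.resize(cv2.imread("pics/wrist1.png"),(315,236)),0,184,0,0,0)]))
E
```

```text
time: 2.0
ee_pos: [0.5687, -0.1197, 0.1011]
eef_rot: [3.105, 0.474, -0.0]
wrist_force: [0.1, -0.9, -0.3]
grip_width: 0.005
finger_force: 0.0
t 2.0 bed mm [-103.3   68.6  101.1] F bed [-0.9  0.2 -0.3] grip 0.0
ex in tool [ 0.    -1.    -0.001]
ey in tool [-1. -0.  0.]
go cm [ 0.26 -0.33  4.61] tilt [ 0.    -0.001 -1.   ]
```

View pics/c1.png

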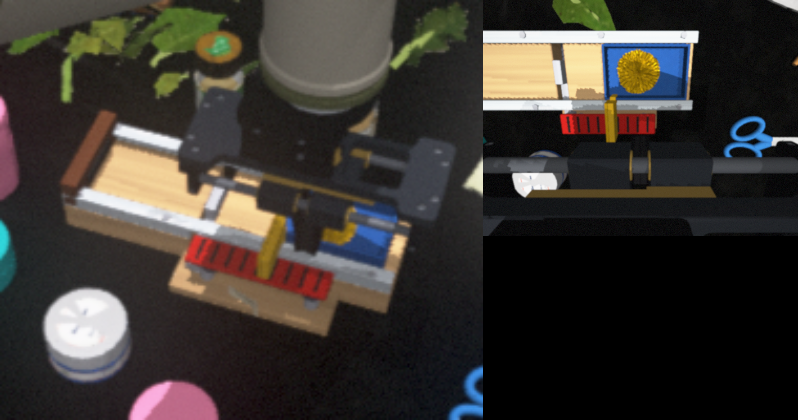

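The scene view shows the shut fingers above the paddle just behind the lug, and the wrist view shows the paddle end at about (140,218), the lug at about (228,210) and the flower clear. I'll check the estimate from the wrist picture, then descend.

```bash
python3 - <<'E'
from h import *
im=cv2.imread("pics/wrist1.png");hsv=cv2.cvtColor(im,40).astype(int);H,S,V=hsv[...,0],hsv[...,1],hsv[...,2]
def bed(u,v,z):
    p=ray("wrist",u,v,z)[:2]-O;return np.round([p@ex*1e3,p@ey*1e3],1)
roi=np.zeros(H.shape,bool);roi[165:260,120:330]=1
for k,m,z in(("red",roi&((H<6)|(H>174))&(S>150)&(V>90),.048),("yel",roi&(H>20)&(H<36)&(S>140)&(V>100),.078)):
    if k=="yel":c=big(m)[:,0]
    else:c=np.argwhere(m)[:,::-1]
    x,y,w,h=cv2.boundingRect(c.astype(np.int32));print(k,x,y,w,h,bed(x,y,z),bed(x+w,y+h,z))
E
python3 -m pendant '0.1 -0.2 1 0 0 0; 0.2 -0.3 2.2 0 0 0; 0.2 -0.3 3.4 0 0 0; 0.2 -0.3 4 0 0 0; 0.2 -0.3 4.3 0 0 0; 0.2 -0.3 4.3 0 0 0'
python3 -c "from h import *;rep(-.100,.066,.038)"
```

```text
red 137 203 170 36 [ 0.1 51.4] [-124.1   79.8]
yel 216 168 22 85 [-65.   20.9] [-76.1  77.1]
time: 2.7
ee_pos: [0.5699, -0.1153, 0.057]
eef_rot: [-3.105, -0.475, 0.001]
wrist_force: [0.8, -0.3, -0.0]
grip_width: 0.004
finger_force: 0.0
t 2.7 bed mm [-99.4  66.1  57. ] F bed [-0.5 -0.7 -0. ] grip 0.0
ex in tool [ 0.001 -1.     0.   ]
ey in tool [-1.    -0.001  0.001]
go cm [0.01 0.06 1.9 ] tilt [-0.001  0.    -1.   ]
```

```bash
python3 -m pendant '0 0 0.4 0 0 0; 0 0 0.8 0 0 0; 0 0 1.2 0 0 0; 0 0 1.5 0 0 0; 0 0 1.8 0 0 0; 0 0 2 0 0 0; 0 0 2 0 0 0; 0 0 2 0 0 0'
python3 -c "from h import *;rep(-.100,.066,.0365)"
```

```text
time: 3.5
ee_pos: [0.5706, -0.1156, 0.0381]
eef_rot: [3.105, 0.475, 0.001]
wrist_force: [-1.8, -0.5, 6.9]
grip_width: 0.006
finger_force: 3.6
t 3.5 bed mm [-99.9  65.6  38.1] F bed [0.1 1.8 6.9] grip 0.01
ex in tool [ 0.001 -1.    -0.001]
ey in tool [-1.    -0.001 -0.001]
go cm [-0.04  0.01  0.16] tilt [ 0.001 -0.001 -1.   ]
```

```bash
python3 -m pendant '0 -0.3 0.1 0 0 0; 0 -0.7 0.1 0 0 0; 0 -1.1 0.1 0 0 0; 0 -1.5 0.1 0 0 0; 0 -2 0.1 0 0 0; 0 -2.5 0.1 0 0 0; 0 -3 0.1 0 0 0; 0 -3.5 0.1 0 0 0; 0 -4 0.1 0 0 0; 0 -4.4 0.1 0 0 0'
python3 -c "from h import *;rep(-.02,.066,.0365)"
```

```text
time: 4.5
ee_pos: [0.5584, -0.0753, 0.0377]
eef_rot: [3.103, 0.473, 0.004]
wrist_force: [1.6, -6.6, 6.0]
grip_width: 0.003
finger_force: 4.6
t 4.5 bed mm [-57.8  65.2  37.7] F bed [-6.8  0.5  6. ] grip 0.0
ex in tool [-0.    -1.    -0.004]
ey in tool [-1.     0.    -0.002]
go cm [-0.08 -3.78  0.1 ] tilt [ 0.003 -0.003 -1.   ]
```

```bash
python3 -m pendant '0 -0.4 0 0 0 0; 0 -0.8 0 0 0 0; 0 -1.2 0 0 0 0; 0 -1.6 0 0 0 0; 0 -2 0 0 0 0; 0 -2.4 0 0 0 0; 0 -2.8 0 0 0 0; 0 -3.2 0 0 0 0; 0 -3.6 0 0 0 0; 0 -3.9 0 0 0 0'
python3 - <<'E'
from h import *
rep(.081,.066,.0365)
im=capture("scene")[120:320,170:400,::-1];w=capture("wrist")[...,::-1]
cv2.imwrite("pics/c2.png",np.hstack([cv2.resize(im,(483,420)),cv2.copyMakeBorder(cv2.resize(w,(315,236)),0,184,0,0,0)]))
E
```

```text
time: 5.5
ee_pos: [0.5468, -0.038, 0.0376]
eef_rot: [3.103, 0.473, 0.004]
wrist_force: [1.8, -7.0, 8.5]
grip_width: 0.004
finger_force: 4.6
t 5.5 bed mm [-18.7  65.1  37.6] F bed [-7.2  0.4  8.5] grip 0.0
ex in tool [-0.    -1.    -0.003]
ey in tool [-1.     0.    -0.002]
go cm [-0.09 -9.97  0.08] tilt [ 0.003 -0.002 -1.   ]
```

View pics/c2.png

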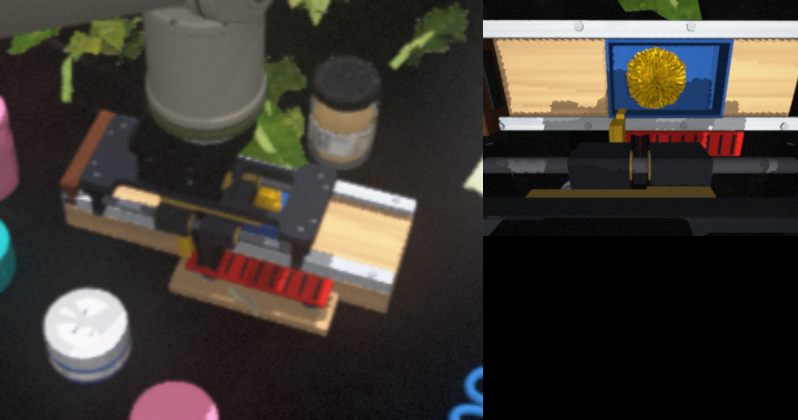

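The tray has passed the stop: the lug is at the paddle's end, the paddle is down, and the flower lies undisturbed in the tray. I'll push on to the end block.

```bash
python3 -m pendant '0 -0.4 0 0 0 0; 0 -0.9 0 0 0 0; 0 -1.4 0 0 0 0; 0 -1.9 0 0 0 0; 0 -2.4 0 0 0 0; 0 -2.9 0 0 0 0; 0 -3.4 0 0 0 0; 0 -3.9 0 0 0 0; 0 -4.4 0 0 0 0; 0 -4.9 0 0 0 0'
python3 -m pendant '0 -0.5 0 0 0 0; 0 -1 0 0 0 0; 0 -1.5 0 0 0 0; 0 -2 0 0 0 0; 0 -2.5 0 0 0 0; 0 -3 0 0 0 0; 0 -3.5 0 0 0 0; 0 -3.9 0 0 0 0; 0 -4.2 0 0 0 0; 0 -4.4 0 0 0 0'
python3 -c "from h import *;rep(.081,.066,.0365)"
```

```text
time: 6.6
ee_pos: [0.5316, 0.0102, 0.0371]
eef_rot: [3.104, 0.474, 0.003]
wrist_force: [1.9, -4.2, 4.2]
grip_width: 0.007
finger_force: 3.0
time: 7.6
ee_pos: [0.5185, 0.0524, 0.0371]
eef_rot: [3.105, 0.475, 0.003]
wrist_force: [2.8, -3.5, 5.3]
grip_width: 0.008
finger_force: 2.9
t 7.6 bed mm [76.  65.3 37.1] F bed [-4.2 -1.7  5.3] grip 0.01
ex in tool [ 0.001 -1.    -0.001]
ey in tool [-1.    -0.001 -0.002]
go cm [-0.07 -0.5   0.06] tilt [ 0.002 -0.001 -1.   ]
```

```bash
python3 -m pendant '0 -0.15 0 0 0 0; 0 -0.3 0 0 0 0; 0 -0.45 0 0 0 0; 0 -0.6 0 0 0 0; 0 -0.75 0 0 0 0; 0 -0.9 0 0 0 0; 0 -0.9 0 0 0 0; 0 -0.9 0 0 0 0'
python3 -c "from h import *;rep(.081,.066,.0365)"
```

```text
time: 8.4
ee_pos: [0.5152, 0.0593, 0.0363]
eef_rot: [3.104, 0.473, 0.0]
wrist_force: [4.9, -7.2, -0.2]
grip_width: 0.005
finger_force: 4.2
t 8.4 bed mm [83.6 66.3 36.3] F bed [-8.4 -2.6 -0.2] grip 0.01
ex in tool [-0.001 -1.    -0.002]
ey in tool [-1.     0.001  0.   ]
go cm [ 0.03  0.26 -0.01] tilt [ 0.    -0.002 -1.   ]
```

```bash
python3 -m pendant '0 -0.15 0 0 0 0; 0 -0.3 0 0 0 0; 0 -0.5 0 0 0 0; 0 -0.5 0 0 0 0; 0 -0.5 0 0 0 0'
python3 - <<'E'
from h import *
rep(.081,.066,.0365)
im=capture("scene")[120:320,170:400,::-1];w=capture("wrist")[...,::-1]
cv2.imwrite("pics/c3.png",np.hstack([cv2.resize(im,(483,420)),cv2.copyMakeBorder(cv2.resize(w,(315,236)),0,184,0,0,0)]))
E
```

```text
time: 8.9
ee_pos: [0.5151, 0.0598, 0.0364]
eef_rot: [3.1, 0.466, 0.002]
wrist_force: [9.4, -21.7, -2.8]
grip_width: 0.005
finger_force: 11.3
t 8.9 bed mm [84.1 66.3 36.4] F bed [-23.6  -2.5  -2.8] grip 0.0
ex in tool [-0.004 -1.    -0.007]
ey in tool [-1.     0.004 -0.   ]
go cm [ 0.03  0.31 -0.01] tilt [ 0.002 -0.006 -1.   ]
```

View pics/c3.png

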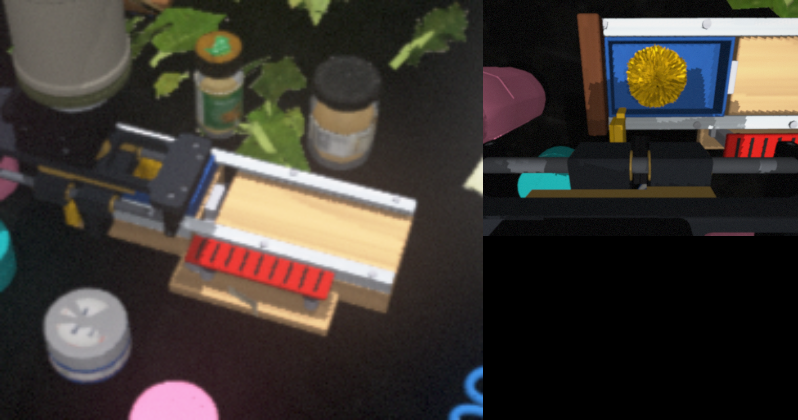

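The force rises to 24 N with no further motion, so the tray is against the end block. The tooth is visible raised behind it and the flower is fine. Backing off and lifting.

```bash
python3 -m pendant '0 0.5 0 0 0 0; 0 1 0 0 0 0; 0 1.8 0 0 0 0; 0 2.2 0 0 0 0; 0 2.2 -1 0 0 0; 0 2.2 -3 0 0 0; 0 2.2 -6 0 0 0; 0 2.2 -10 0 0 0; 0 2.2 -14 0 0 0; 0 2.2 -16 0 0 0'
python3 -m pendant '-2 2 0 0 0 0; -5 5 0 0 0 0; -8 9 0 0 0 0; -10 13 0 0 0 0; -10 17 0 0 0 0; -10 20 0 0 0 0; -10 22 0 0 0 0; -10 22 0 0 0 0'
python3 - <<'E'
from h import *
rep()
im=capture("scene")[120:320,170:400,::-1];w=capture("top")[140:320,200:400,::-1]
cv2.imwrite("pics/c4.png",np.hstack([cv2.resize(im,(400,348),interpolation=2),cv2.resize(w,(387,348),interpolation=2)]))
E
```

```text
time: 10.0
ee_pos: [0.5209, 0.0461, 0.2009]
eef_rot: [3.105, 0.477, 0.007]
wrist_force: [0.0, 0.6, -0.0]
grip_width: 0.01
finger_force: 0.0
time: 10.8
ee_pos: [0.4905, -0.1967, 0.1966]
eef_rot: [-3.106, -0.472, 0.0]
wrist_force: [-0.7, 0.8, -0.5]
grip_width: 0.005
finger_force: 0.0
t 10.8 bed mm [-153.4  166.2  196.6] F bed [ 1.   0.4 -0.5] grip 0.01
ex in tool [-0.001 -1.     0.   ]
ey in tool [-1.     0.001 -0.   ]
```

View pics/c4.png

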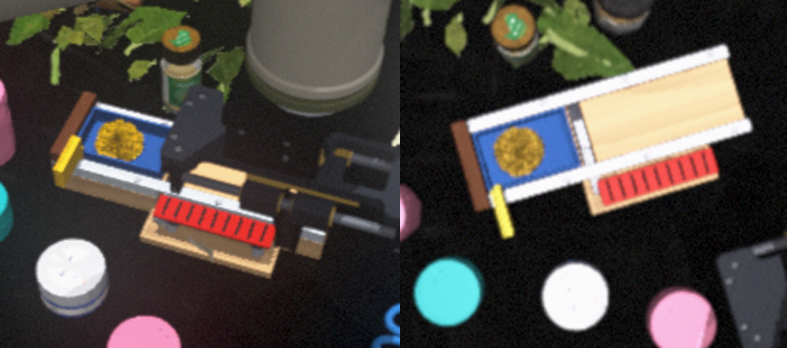

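The tray is home at the end block, the tooth and paddle are up, the flower is in the tray, and the jars and pot are where they were. Handing in.

```bash
python3 -c "from station import *;print(hand_in())"
```

```text
the job is handed in; nothing more can be done
None
```

The job is handed in at about 11 s: the tray is home at the end block, the stop is up behind it, the flower lies undisturbed, the jars and pot are unmoved, and the arm is clear.

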